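# Vent a stuck desiccator through its filter and hold the lid ajar

### The arm

A 7-joint arm with a two-finger parallel gripper is mounted at the origin on the work surface. World frame = base frame: x ahead of the robot, y to its left, z up, the work surface at z = 0. Lengths are in m, angles in rad, forces in N, time in s.
With the tool pointing down it reaches from about 0.4 to 0.875 m from the base axis. Payload 4.4 kg.
Tool frame: the origin (TCP) lies midway between the tips of the shut fingers; the grasp point (between the pads) lies 19 mm behind it; z points along the fingers, y is the line along which they close (so a half turn about z gives the same grasp; the last joint's range is limited). The gripper opens to 85 mm and grips with 20 to 120 N. Pads are 22 mm wide; open, the fingers measure 114 mm over their backs; the gripper's body (76 mm by 85 mm) begins 54 mm behind the grasp point. The pads swing forward as they close: fully open they stand 13 mm farther back than shut.
Start: joints at [1.176, 0.628, 0.038, 1.517, -0.027, 0.996, -0.02], TCP at [0.21, -0.615, 0.231] pointing down, gripper open.
Joint ranges: [-3.06, 3.06], [-0.37, 2.12], [-1.25, 1.32], [0.18, 2.47], [-1.1, 4.24], [0.23, 1.98], [-2.94, 2.94]. Speed limits (rad/s): [2.57, 2.57, 3.14, 3.14, 3.14, 3.14, 3.14].

### API

Orientations are given as a unit quaternion [x, y, z, w].
In Python, from rig import status, camera, camera_info, order gives the robot as it stands.
- The arm moves only by the tool carry_out, never from a script. Its argument "deltas" is a list of rows, each a list of 3 entries, a list of its own where there are three numbers: the shift along the tool's x, y, z in m, then the turn, a rotation vector about the tool's x, y, z in degrees, then the closure, from -1 (fully open) to 1 (shut). A call has 1 to 10 rows; each row is the pose to reach, as a shift and turn from the pose commanded when the call began, along the tool's axes at that moment; what a row does not reach only later rows make up. A row lasts 1/12 s, in which the tool goes at most 41.7 mm and 7.16 degrees, less where a joint would pass 70% of its speed; a pose out of reach is approached as far as the arm can. A call with a gripper value outside its range is refused whole. The fingers move at their own pace and stop on an object; the grip force is fixed at half the most. Time passes only in rows, so rows that repeat a pose let the fingers close. It gives the time, the measured TCP pose, the force, the opening and the grip force at its end, in the units of the state.
- status.get_obs(): the state, without advancing time (a new reading comes with each control period).
- camera(name): name is "scene" or "side" or "wrist"; returns (picture, depth): 400x640x3 uint8, red, green, blue; 400x640 float32, m along the optical axis (not along the pixel's ray), 0 where there is no reading.
- camera_info(name): a dict with "fovy" (degrees; the focal length in pixels is half the picture's height over the tangent of half this angle, whatever the lens; pixels are square), "cx", "cy" (the principal point, pixels), "cam_to_world" (4x4, takes a point from camera to world coordinates); the wrist camera has in their place "hand_eye" (4x4, takes a point from camera to tool coordinates, whose origin is the TCP and whose axes are the flange's). Camera axes: x right, y down, z forward; pixel columns grow to the right and rows downward; lengths in m; the calibration is good to about 2 mm. A picture is of the moment at which its call begins: read the wrist's pose just before it. camera_info takes no time and is no camera call.
- order.job_done(): hands the job in; it is judged then, once.
The state is a dict: "t": time; "joint_positions": joint angles; "joint_velocities": joint speeds; "joint_efforts": joint torques, N m; "tool_pos": TCP position; "eef_rot": TCP orientation; "contact_force": force on the tool from outside, world axes, zero at the start; "moment": the same for the moment, N m; "opening": finger opening in m; "finger_force": force on a finger pad.
Only numpy, scipy, OpenCV 4.12 (cv2) and the standard library are available. Lean on these libraries where they do the work, as an engineer would, in place of code of your own. Each camera call takes 0.05 s, during which the arm holds its last target. There are 200 camera calls.

### The job

Push the orange filter cartridge, mouth down, fully home onto the upright steel vent spigot beside the desiccator (so that the black rubber collar goes all the way down) and let go of it. Only then pull the stuck lid up (it has a black handle) until the seal breaks free, never letting it fly wide open, and keep it just ajar, with the lid's front edge about 25 mm above the rim: finish while still holding it there, at rest. Leave the amber jar, the slide box and the eyepiece where they stand.

Things in the scene. Friction and masses are not known exactly. Their poses are not given: they have to be found in the camera images.
- desiccator: the desiccator, fixed to the bench: white box 200 mm deep (x) by 180 wide (y) by 100 high, with a grey foot; origin at the centre of its underside, z up; its front looks along its own -x (towards the robot), the lid hinges on its far (+x) top edge at 100 mm height. A blue vent block 44 x 44 x 45 mm high stands at its right, 50 mm in front of and 170 mm to the right (its -y) of the origin, joined to the box by a steel pipe
- spigot_tip (a point): tip of the upright steel vent spigot on the blue vent block, on the spigot's axis, 85 mm above the bench: round, 18 mm diameter, standing 40 mm out of the block (block top at 45 mm), the last 6 mm tapering to 11 mm at the tip; fixed to the desiccator
- collar (a joint): how far (m) the black rubber sealing collar round the foot of the spigot has been pushed down: 0 at the start, 0.006 fully down. It is a ring 32 mm across, 8 mm high, its top 59 mm above the bench at the start and 53 mm when fully down. It gives way to a push of about 5 N (the cartridge's weight does not move it) and stays where it is pushed
- cartridge_mid (a point): centre (half-way up) of the filter cartridge: a rigid upright orange cylinder with a white band near its top, 32 mm diameter, 64 mm high, about 70 g, standing on its open mouth. From below it has a bore of 20 mm diameter, 42 mm deep; its top is closed. Its z axis points up; fully home on the spigot its mouth is 53 mm and this point 85 mm above the bench
- lid (a joint): opening angle (rad) of the desiccator's lid about the hinge on its far edge: 0 shut, grows as it opens upward. The front edge is 206 mm from the hinge, so 0.12 rad raises it by 25 mm. The seal sticks: from shut the upward pull needed at the handle climbs to a peak of about 12 to 16 N within the first 3 mm of rise there, fades by 7 mm, and then only 2 to 6 N holds the lid up; let go, it falls shut
- handle (a point): the lid's black handle: a level round bar 14 mm diameter and 96 mm long along its own y axis, on two posts 14 mm by 12 mm with 72 mm free between them; this point is the bar's centre, 47 mm above the lid's hinge line (147 mm above the bench with the lid shut) and 170 mm in front of the hinge. The clear lid's top lies 34 mm below the bar's centre. It turns with the lid; its z points up and its x away from the robot when shut
- jar_mid (a point): centre of a bystander: round amber jar with white cap, 36 mm diameter, 62 mm high; it may stand on either side
- slidebox_mid (a point): centre of a bystander: low slide box, blue with a grey lid, 60 x 85 x 30 mm high, in front of the desiccator
- eyepiece_mid (a point): centre of a bystander: black microscope eyepiece standing upright, up to 42 mm diameter, 45 mm high

How it is judged:
On the way, in this order (a step that is already met when the one before it is completed fails the run):
1. the cartridge is fully home on the spigot, collar pushed down, and let go, with the lid still shut (value of joint collar above 0.0045 m and horizontal distance between cartridge_mid and spigot_tip below 0.005 m and height (world z) of cartridge_mid below 0.0885 m and angle between cartridge_mid's own z axis and vertical below 0.12 rad and contact force between the fingers and cartridge below 0.1 N and value of joint lid below 0.02 rad), for 0.2 s.
2. the seal has let go: the lid is up by more than 0.05 rad (value of joint lid above 0.05 rad), for 0.1 s.
At the end, for the whole second after the job is handed in: Fingers still hold the lid (over 1 N), lid at rest at 0.075 to 0.17 rad (front edge 15 to 35 mm up); cartridge let go, upright, within 5 mm of the spigot axis and 3.5 mm of home, collar 4.5 mm or more down; jar, slide box, eyepiece within 30 mm of their start (value of joint lid between 0.075 and 0.17 rad and velocity of joint lid between -0.05 and 0.05 rad/s and contact force between the fingers and lid above 1 N and contact force between cartridge and lid below 0.1 N and value of joint collar above 0.0045 m and horizontal distance between cartridge_mid and spigot_tip below 0.005 m and height (world z) of cartridge_mid below 0.0885 m and angle between cartridge_mid's own z axis and vertical below 0.12 rad and contact force between the fingers and cartridge below 0.1 N and distance of each of jar_mid, slidebox_mid, eyepiece_mid from where it was at the start of the episode below 0.03 m); the arm keeps its last pose, push and grip.
It fails at once if the lid flies wide open (past 0.32 rad) (value of joint lid above 0.32 rad).
It fails at once if the jar, slide box or eyepiece is moved by more than 30 mm (distance of any of jar_mid, slidebox_mid, eyepiece_mid from where it was at the start of the episode above 0.03 m).
It also fails if it takes over 56 s, if anything falls off the work surface, if the arm or the gripper's body presses on something with over 40 N, if the wrist force passes 120 N, or if a joint passes its speed limit or range.

## Working session

There is one attempt and no reset: what is moved stays moved. The work goes in short steps, Python scripts to look and compute and a tool call to move; the robot and the scene stay as the last step left them, time stands still between calls to the robot, and variables do not carry over. Pictures are saved under pics/ and viewed, at most 10 in all, crops included, and the job is handed in when it is done.

Besides the shell and the picture viewer there is one more tool, called after "Request:" as name(argument=value, ...) on one line, values as JSON. carry_out: Moves the arm, as the interface text tells. Its arguments: {"type":"object","properties":{"deltas":{"type":"array"}},"required":["deltas"]}

```bash
ls; mkdir -p pics; python3 - <<'E'
from rig import status,camera,camera_info
import cv2,numpy as np
o=status.get_obs();print({k:np.round(v,3).tolist() for k,v in o.items()})
for n in("scene","side"):
    p,d=camera(n);cv2.imwrite(f"pics/{n}0.png",p[:,:,::-1]);np.save(f"{n}0.npy",d)
    i=camera_info(n);print(n,i)
print(camera_info("wrist"))
E
```

```text
pics
{'t': 0.0, 'joint_positions': [1.176, 0.629, 0.038, 1.518, -0.027, 0.996, -0.02], 'joint_velocities': [0.001, 0.0, 0.0, 0.001, -0.0, -0.001, -0.0], 'joint_efforts': [0.0, -56.341, 1.226, -19.344, 0.011, 0.011, 0.0], 'tool_pos': [0.21, -0.615, 0.23], 'eef_rot': [0.987, 0.164, -0.0, -0.001], 'contact_force': [-0.735, 0.488, 0.807], 'moment': [-0.014, 0.046, 0.043], 'finger_force': 0.0, 'opening': 0.085}
scene {'fovy': 54.621028796326726, 'cx': 325.43162509140507, 'cy': 194.85015583728196, 'cam_to_world': array([[ 6.22963995e-01,  5.73175977e-01, -5.32339327e-01,
         1.10696141e+00],
       [ 7.82250238e-01, -4.55894509e-01,  4.24552426e-01,
        -4.49388873e-01],
       [ 6.52675587e-04, -6.80903441e-01, -7.32372909e-01,
         8.56775074e-01],
       [ 0.00000000e+00,  0.00000000e+00,  0.00000000e+00,
         1.00000000e+00]])}
side {'fovy': 43.95072332397617, 'cx': 319.9337305279841, 'cy': 192.47984112282006, 'cam_to_world': array([[-0.93528397, -0.22177308,  0.27579086,  0.17089065],
       [-0.35374576,  0.56298412, -0.74693562,  0.98249538],
       [ 0.01038434, -0.79615676, -0.60500131,  0.92215326],
       [ 0.        ,  0.        ,  0.        ,  1.        ]])}
{'fovy': 58.35820749549873, 'cx': 320.58263491637626, 'cy': 196.84055205087517, 'hand_eye': array([[-1.50795407e-04, -9.53522193e-01, -3.01322759e-01,
         7.67574563e-02],
       [ 9.99999873e-01,  1.33022525e-06, -5.04654170e-04,
        -2.77445960e-04],
       [ 4.81599778e-04, -3.01322796e-01,  9.53522071e-01,
        -1.41035362e-01],
       [ 0.00000000e+00,  0.00000000e+00,  0.00000000e+00,
         1.00000000e+00]])}
```

View pics/scene0.png

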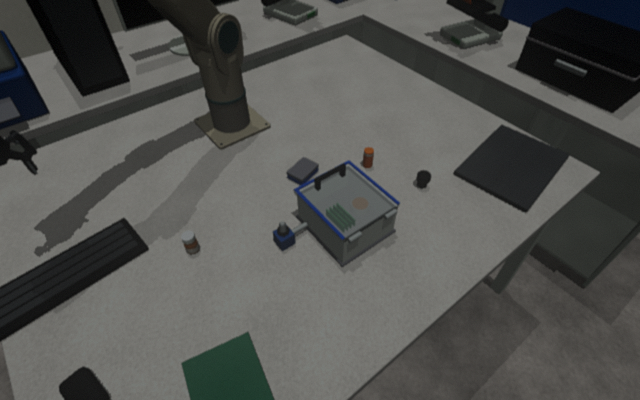

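View pics/side0.png

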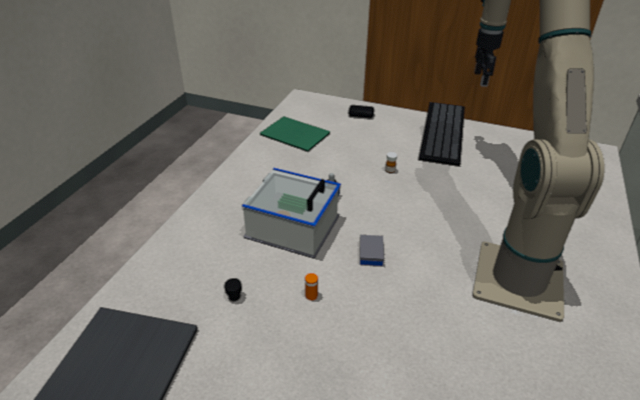

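The scene picture shows the cartridge at about (368,157), spigot at (283,230) and handle from (317,183) to (343,169). In the side picture the cartridge is at (312,287). Next I'll look at enlarged crops.

```bash
cat > h.py <<'E'
import numpy as np
from rig import camera_info
def ray(n,u,v):
    i=camera_info(n);f=200/np.tan(np.radians(i["fovy"]/2))
    return np.array([(u-i["cx"])/f,(v-i["cy"])/f,1]),i
def at_depth(n,u,v,d):
    r,i=ray(n,u,v);return (i["cam_to_world"]@np.append(r*d,1))[:3]
def at_z(n,u,v,z):
    r,i=ray(n,u,v);T=i["cam_to_world"];w=T[:3,:3]@r
    return T[:3,3]+w*(z-T[2,3])/w[2]
def proj(n,p):
    i=camera_info(n);f=200/np.tan(np.radians(i["fovy"]/2));c=np.linalg.inv(i["cam_to_world"])@np.append(p,1)
    return np.round([f*c[0]/c[2]+i["cx"],f*c[1]/c[2]+i["cy"]],1)
E
python3 - <<'E'
import cv2
a=cv2.imread("pics/scene0.png")[140:260,270:430];cv2.imwrite("pics/scene0c.png",cv2.convertScaleAbs(cv2.resize(a,None,fx=5,fy=5,interpolation=2),alpha=1.4))
a=cv2.imread("pics/side0.png")[160:310,210:390];cv2.imwrite("pics/side0c.png",cv2.convertScaleAbs(cv2.resize(a,None,fx=4,fy=4,interpolation=2),alpha=1.4))
E
```

```text
(no output)
```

View pics/scene0c.png

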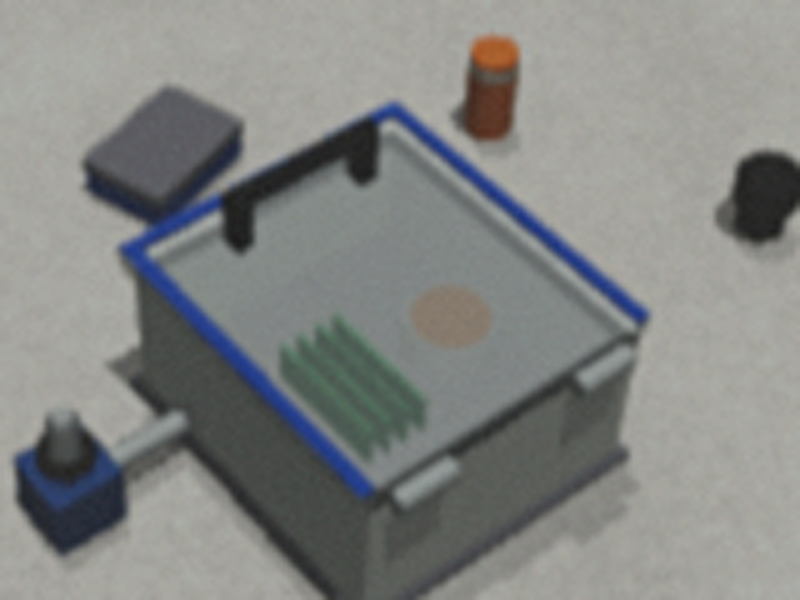

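View pics/side0c.png

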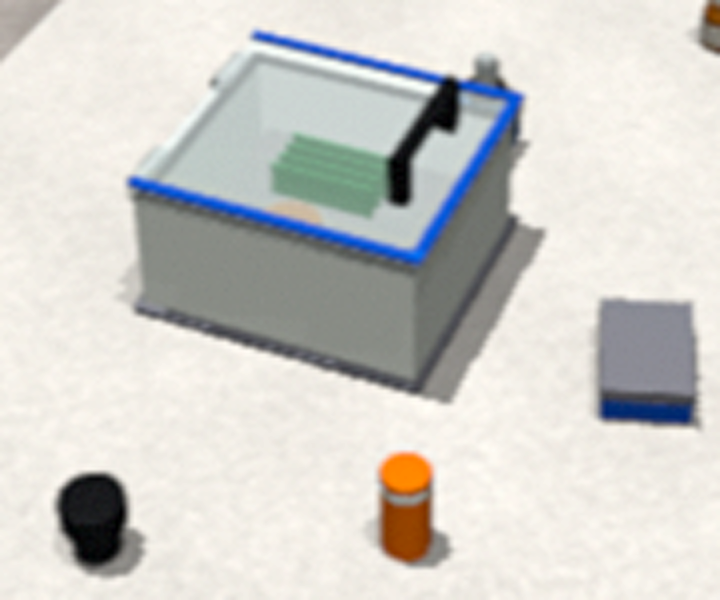

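```bash
cat > m.py <<'E'
from h import *
S=lambda x,y:((x+.5)/5-.5+270,(y+.5)/5-.5+140)
D=lambda x,y:((x+.5)/4-.5+210,(y+.5)/4-.5+160)
for nm,s,d,z in [("spig",(63,411),(487,61),.085),("cart",(495,50),(406,472),.064),("bar_right",(230,194),(452,86),.147),("bar_left",(371,128),(396,160),.147),
  ("lidFR",(130,250),(518,98),.106),("lidFL",(395,105),(417,256),.106),("lidBL",(645,318),(133,183),.106),("lidBR",(367,493),(256,36),.106),("eye",(768,165),(92,492),.045),("box",(165,145),(646,345),.03)]:
    print(nm,at_z("scene",*S(*s),z).round(4),at_z("side",*D(*d),z).round(4))
E
python3 m.py
```

```text
spig [ 0.5508 -0.147   0.085 ] [ 0.5515 -0.1431  0.085 ]
cart [0.4634 0.2368 0.064 ] [0.465  0.2377 0.064 ]
bar_right [ 0.5293 -0.0215  0.147 ] [ 0.5353 -0.0239  0.147 ]
bar_left [0.5365 0.0687 0.147 ] [0.5403 0.064  0.147 ]
lidFR [ 0.4964 -0.0648  0.106 ] [ 0.5068 -0.0807  0.106 ]
lidFL [0.4973 0.1221 0.106 ] [0.5113 0.1015 0.106 ]
lidBL [0.7026 0.116  0.106 ] [0.7114 0.1013 0.106 ]
lidBR [ 0.6985 -0.0696  0.106 ] [ 0.7084 -0.0829  0.106 ]
eye [0.6291 0.3098 0.045 ] [0.6379 0.303  0.045 ]
box [0.3746 0.0438 0.03  ] [0.3718 0.0475 0.03  ]
```

Request:
carry_out(deltas=[[[0.017,-0.01,0],[0,0,-4],-1],[[0.05,-0.032,0],[0,0,-11],-1],[[0.087,-0.055,0],[0,0,-18],-1],[[0.122,-0.078,0],[0,0,-25],-1],[[0.157,-0.1,0],[0,0,-32],-1],[[0.192,-0.122,0],[0,0,-39],-1],[[0.225,-0.144,0],[0,0,-46],-1],[[0.255,-0.163,0],[0,0,-53],-1],[[0.275,-0.176,0],[0,0,-60],-1],[[0.285,-0.182,0],[0,0,-66],-1]])

```text
t: 0.93
tool_pos: [0.4237, -0.3465, 0.2313]
eef_rot: [0.734, 0.679, 0.001, -0.0]
contact_force: [-0.7, 0.2, 0.5]
opening: 0.0856
finger_force: 0.0
```

```bash
cat > g.py <<'E'
import sys,numpy as np
from scipy.spatial.transform import Rotation as R
from rig import status
def go(p,yaw=90):
    o=status.get_obs();r=R.from_quat(o["eef_rot"]);y=np.radians(yaw)
    g=R.from_matrix(np.array([[np.cos(y),np.sin(y),0],[np.sin(y),-np.cos(y),0],[0,0,-1]]))
    print("t",round(o["t"],2),"tcp",np.round(o["tool_pos"],4),"q",np.round(o["joint_positions"],2),"F",np.round(o["contact_force"],2),"open",o["opening"])
    print("axes",r.as_matrix().round(3).tolist())
    print("shift",r.inv().apply(np.array(p)-o["tool_pos"]).round(4),"rot",(r.inv()*g).as_rotvec(degrees=True).round(2))
if __name__=="__main__": go([float(a) for a in sys.argv[1:4]],float(sys.argv[4]) if len(sys.argv)>4 else 90)
E
python3 g.py .50 .0 .25
```

```text
t 0.93 tcp [ 0.4237 -0.3465  0.2313] q [ 0.84  0.49 -0.3   1.8   0.18  0.87  0.38] F [-0.68  0.17  0.46] open 0.08558522517651614
axes [[0.078, 0.997, 0.001], [0.997, -0.078, 0.002], [0.002, 0.001, -1.0]]
shift [ 0.3515  0.0491 -0.0178] rot [ 0.06 -0.12 -4.48]
```

Request:
carry_out(deltas=[[[0.02,0.004,0],[0,0,-2],-1],[[0.055,0.01,-0.003],[0,0,-4.5],-1],[[0.095,0.016,-0.006],[0,0,-4.5],-1],[[0.135,0.023,-0.01],[0,0,-4.5],-1],[[0.175,0.029,-0.014],[0,0,-4.5],-1],[[0.215,0.034,-0.018],[0,0,-4.5],-1],[[0.255,0.04,-0.018],[0,0,-4.5],-1],[[0.295,0.045,-0.018],[0,0,-4.5],-1],[[0.335,0.05,-0.018],[0,0,-4.5],-1],[[0.37,0.05,-0.018],[0,0,-4.5],-1]])

```text
t: 1.77
tool_pos: [0.5046, 0.0159, 0.2493]
eef_rot: [0.711, 0.703, 0.001, 0.0]
contact_force: [0.1, 0.6, 0.7]
opening: 0.0853
finger_force: 0.0
```

```bash
python3 g.py .464 .237 .15
```

```text
t 1.77 tcp [0.5046 0.0159 0.2493] q [ 0.18  0.42 -0.37  1.89  0.19  0.87 -0.3 ] F [0.15 0.63 0.74] open 0.08532501731673761
axes [[0.011, 1.0, 0.001], [1.0, -0.011, 0.001], [0.001, 0.001, -1.0]]
shift [ 0.2205 -0.043   0.0995] rot [ 0.05 -0.05 -0.6 ]
```

Request:
carry_out(deltas=[[[0.02,-0.004,0],[0,0,-0.6],-1],[[0.055,-0.012,0.01],[0,0,-0.6],-1],[[0.095,-0.02,0.03],[0,0,-0.6],-1],[[0.13,-0.028,0.05],[0,0,-0.6],-1],[[0.165,-0.035,0.07],[0,0,-0.6],-1],[[0.195,-0.04,0.09],[0,0,-0.6],-1],[[0.215,-0.043,0.1],[0,0,-0.6],-1],[[0.221,-0.043,0.1],[0,0,-0.6],-1],[[0.221,-0.043,0.1],[0,0,-0.6],-1]])

```text
t: 2.52
tool_pos: [0.4627, 0.2365, 0.1487]
eef_rot: [0.706, 0.708, -0.0, -0.001]
contact_force: [0.0, 0.3, 0.2]
opening: 0.0853
finger_force: 0.0
```

```bash
python3 g.py .464 .237 .15; python3 - <<'E'
from rig import camera
import cv2
p,d=camera("wrist");cv2.imwrite("pics/w1.png",p[:,:,::-1])
E
```

```text
t 2.52 tcp [0.4627 0.2365 0.1487] q [-0.3   0.58 -0.33  1.95  0.29  0.66 -0.81] F [0.01 0.34 0.19] open 0.08533933852501441
axes [[-0.003, 1.0, -0.001], [1.0, 0.003, 0.0], [0.0, -0.001, -1.0]]
shift [ 0.0005  0.0013 -0.0013] rot [-0.08 -0.02  0.15]
```

View pics/w1.png

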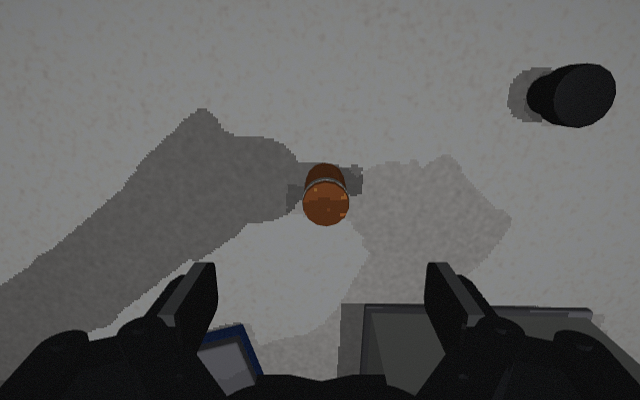

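The wrist view shows the cartridge's top disc centred at (326,203), clear of the fingers and with nothing beside it.

```bash
cat >> h.py <<'E'
def wrist_z(u,v,z,o):
    from scipy.spatial.transform import Rotation as R
    i=camera_info("wrist");f=200/np.tan(np.radians(i["fovy"]/2));T=np.eye(4);T[:3,:3]=R.from_quat(o["eef_rot"]).as_matrix();T[:3,3]=o["tool_pos"]
    T=T@i["hand_eye"];w=T[:3,:3]@np.array([(u-i["cx"])/f,(v-i["cy"])/f,1]);return T[:3,3]+w*(z-T[2,3])/w[2]
E
python3 - <<'E'
from h import *
from rig import status
o=status.get_obs()
print(wrist_z(326,203,.064,o), wrist_z(303,203,.064,o)-wrist_z(349,203,.064,o))
E
```

```text
[0.46660574 0.23606265 0.064     ] [-3.06423734e-02  5.93889624e-06  0.00000000e+00]
```

Request:
carry_out(deltas=[[[0,0.002,0.02],[0,0,0],-1],[[0,0.003,0.05],[0,0,0],-1],[[0,0.003,0.08],[0,0,0],-1],[[0,0.003,0.105],[0,0,0],-1],[[0,0.003,0.12],[0,0,0],-1],[[0,0.003,0.126],[0,0,0],-1],[[0,0.003,0.126],[0,0,0],-1],[[0,0.003,0.126],[0,0,0],1],[[0,0.003,0.126],[0,0,0],1],[[0,0.003,0.126],[0,0,0],1]])

```text
t: 3.4
tool_pos: [0.4676, 0.2347, 0.0247]
eef_rot: [0.708, 0.707, 0.001, 0.0]
contact_force: [0.7, 0.4, -0.5]
opening: 0.0515
finger_force: 0.0
```

Request:
carry_out(deltas=[[[0,0,0],[0,0,0],1],[[0,0,0],[0,0,0],1],[[0,0,0],[0,0,0],1],[[0,0,0],[0,0,0],1]])

```text
t: 3.73
tool_pos: [0.467, 0.2348, 0.0244]
eef_rot: [0.707, 0.707, 0.001, 0.0]
contact_force: [-1.3, -1.6, 6.0]
opening: 0.031
finger_force: 58.9
```

Request:
carry_out(deltas=[[[0,0,-0.01],[0,0,0],1],[[0,0,-0.03],[0,0,0],1],[[0,0,-0.06],[0,0,0],1],[[0,0,-0.095],[0,0,0],1],[[0,0,-0.13],[0,0,0],1],[[0,0,-0.165],[0,0,0],1],[[0,0,-0.195],[0,0,0],1],[[0,0,-0.215],[0,0,0],1],[[0,0,-0.22],[0,0,0],1],[[0,0,-0.22],[0,0,0],1]])

```text
t: 4.57
tool_pos: [0.4671, 0.2348, 0.2452]
eef_rot: [0.708, 0.707, 0.002, 0.001]
contact_force: [-0.2, 0.1, -0.9]
opening: 0.031
finger_force: 59.5
```

```bash
python3 g.py .552 -.146 .25;python3 - <<'E'
from h import *
from rig import camera,status
import cv2
p,d=camera("wrist");cv2.imwrite("pics/w2.png",p[:,:,::-1])
E
```

```text
t 4.57 tcp [0.4671 0.2348 0.2452] q [-0.25  0.45 -0.39  1.85  0.22  0.88 -0.74] F [-0.24  0.08 -0.89] open 0.031001081416976873
axes [[0.001, 1.0, 0.003], [1.0, -0.001, 0.001], [0.001, 0.003, -1.0]]
shift [-0.3807  0.0853 -0.005 ] rot [ 0.2  -0.08 -0.07]
```

View pics/w2.png

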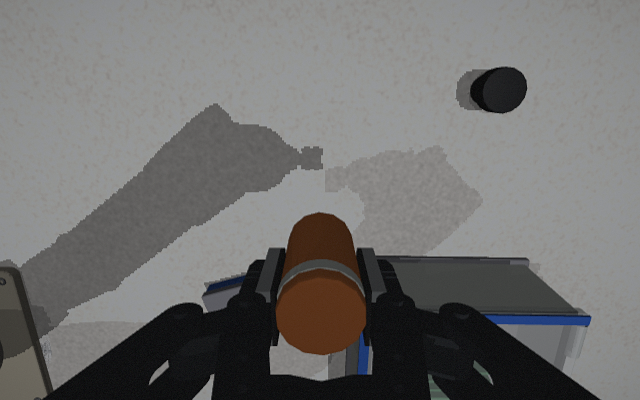

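Request:
carry_out(deltas=[[[-0.015,0.004,0],[0,0,0],1],[[-0.045,0.01,0],[0,0,0],1],[[-0.085,0.019,0],[0,0,0],1],[[-0.125,0.028,0],[0,0,0],1],[[-0.165,0.037,0],[0,0,0],1],[[-0.205,0.046,0],[0,0,0],1],[[-0.245,0.055,0],[0,0,0],1],[[-0.285,0.064,0],[0,0,0],1],[[-0.32,0.072,0],[0,0,0],1],[[-0.345,0.078,0],[0,0,0],1]])

```text
t: 5.45
tool_pos: [0.5428, -0.1151, 0.2409]
eef_rot: [0.709, 0.705, -0.002, -0.001]
contact_force: [0.0, -0.4, -0.6]
opening: 0.0313
finger_force: 59.5
```

Request:
carry_out(deltas=[[[-0.02,0.004,0.01],[0,0,0],1],[[-0.032,0.007,0.03],[0,0,0],1],[[-0.036,0.007,0.06],[0,0,0],1],[[-0.036,0.007,0.09],[0,0,0],1],[[-0.036,0.007,0.105],[0,0,0],1],[[-0.036,0.007,0.11],[0,0,0],1],[[-0.036,0.007,0.11],[0,0,0],1],[[-0.036,0.007,0.11],[0,0,0],1]])

```text
t: 6.12
tool_pos: [0.551, -0.1462, 0.1329]
eef_rot: [0.707, 0.707, -0.0, -0.0]
contact_force: [0.4, -0.4, -0.4]
opening: 0.0309
finger_force: 59.5
```

```bash
python3 g.py .552 -.146 .14;python3 - <<'E'
from h import *
from rig import camera,status
import cv2
i=camera_info("wrist");f=200/np.tan(np.radians(i["fovy"]/2));H=i["hand_eye"]
w=H[:3,:3]@np.array([(321.5-i["cx"])/f,(311-i["cy"])/f,1]);print("top in tool",H[:3,3]+w*(-.040-H[2,3])/w[2])
out=[]
for n in("scene","side"):
    p,d=camera(n);u,v=proj(n,[.552,-.146,.11]).astype(int)
    a=p[v-37:v+38,u-50:u+50,::-1];out.append(cv2.convertScaleAbs(cv2.resize(a,None,fx=4,fy=4,interpolation=2),alpha=1.5));print(n,u-50,v-37)
cv2.imwrite("pics/fit1.png",np.hstack(out))
E
```

```text
t 6.12 tcp [ 0.551  -0.1462  0.1329] q [ 0.4   0.66 -0.3   1.83  0.28  0.7  -0.05] F [ 0.44 -0.37 -0.38] open 0.030866297324124905
axes [[0.001, 1.0, -0.001], [1.0, -0.001, 0.0], [0.0, -0.001, -1.0]]
shift [ 0.0002  0.001  -0.0071] rot [-0.05 -0.03 -0.04]
top in tool [ 0.00605661 -0.00024378 -0.04      ]
scene 232 178
side 281 130
```

View pics/fit1.png

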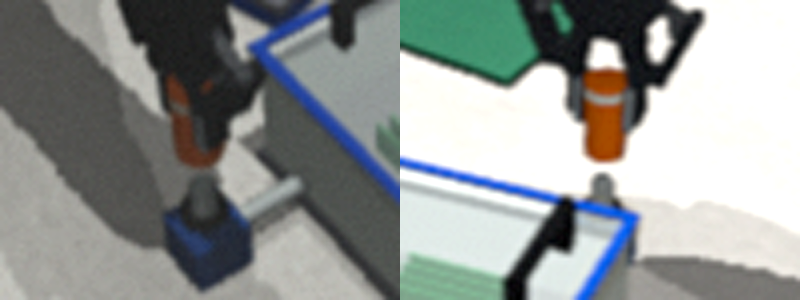

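Both views show the cartridge upright, with its mouth centred at about (200,150) and (604,148) in the crops. It sits just above the spigot tip, which is at about (205,178) and (603,180).

```bash
python3 - <<'E'
from h import *
S=lambda x,y:((x+.5)/4-.5+232,(y+.5)/4-.5+178)
D=lambda x,y:((x-400+.5)/4-.5+281,(y+.5)/4-.5+130)
for nm,s,d,z in [("mouth",(200,150),(604.5,148),.1085),("tip",(205,178),(603,181),.085)]:
    print(nm,at_z("scene",*S(*s),z).round(4),at_z("side",*D(*d),z).round(4))
# lateral-only comparison: horizontal image dir of predicted axes
for p in ([.551,-.1462,.1085],[.551,-.1402,.1085],[.552,-.146,.085]):
    for n,o in(("scene",(232,178)),("side",(281,130))):
        q=(proj(n,p)-o+.5)*4-.5; print(p,n,q+(0 if n=="scene" else np.array([400,0])))
E
```

```text
mouth [ 0.5489 -0.1452  0.1085] [ 0.5538 -0.1512  0.1085]
tip [ 0.5527 -0.1463  0.085 ] [ 0.5515 -0.1431  0.085 ]
[0.551, -0.1462, 0.1085] scene [200.7 152.7]
[0.551, -0.1462, 0.1085] side [605.9 152.3]
[0.551, -0.1402, 0.1085] scene [208.3 148.3]
[0.551, -0.1402, 0.1085] side [603.1 156.7]
[0.552, -0.146, 0.085] scene [204.7 177.1]
[0.552, -0.146, 0.085] side [603.5 178.7]
```

Request:
carry_out(deltas=[[[0,0.001,0.006],[0,0,0],1],[[0,0.001,0.012],[0,0,0],1],[[0,0.001,0.018],[0,0,0],1],[[0,0.001,0.022],[0,0,0],1],[[0,0.001,0.026],[0,0,0],1],[[0,0.001,0.029],[0,0,0],1],[[0,0.001,0.029],[0,0,0],1]])

```text
t: 6.8
tool_pos: [0.5534, -0.1484, 0.1044]
eef_rot: [0.708, 0.706, 0.0, 0.002]
contact_force: [2.6, -5.1, -0.9]
opening: 0.0311
finger_force: 59.6
```

Request:
carry_out(deltas=[[[-0.002,0.001,0],[0,0,0],1],[[-0.003,0.0015,0.002],[0,0,0],1],[[-0.003,0.0015,0.005],[0,0,0],1],[[-0.003,0.0015,0.008],[0,0,0],1],[[-0.003,0.0015,0.008],[0,0,0],1]])

```text
t: 7.22
tool_pos: [0.5538, -0.1499, 0.0957]
eef_rot: [0.708, 0.707, 0.0, 0.0]
contact_force: [2.0, -2.8, -3.7]
opening: 0.0309
finger_force: 59.5
```

Request:
carry_out(deltas=[[[-0.001,0.001,0.001],[0,0,0],1],[[-0.002,0.001,0.003],[0,0,0],1],[[-0.002,0.001,0.006],[0,0,0],1],[[-0.002,0.001,0.009],[0,0,0],1],[[-0.002,0.001,0.01],[0,0,0],1],[[-0.002,0.001,0.01],[0,0,0],1]])

```text
t: 7.72
tool_pos: [0.5541, -0.1509, 0.0857]
eef_rot: [0.707, 0.707, -0.0, -0.001]
contact_force: [0.0, 1.1, -1.3]
opening: 0.0313
finger_force: 59.6
```

Request:
carry_out(deltas=[[[0,0,0.002],[0,0,0],1],[[0,0,0.004],[0,0,0],1],[[0,0,0.006],[0,0,0],1],[[0,0,0.008],[0,0,0],1],[[0,0,0.01],[0,0,0],1],[[0,0,0.012],[0,0,0],1],[[0,0,0.012],[0,0,0],1]])

```text
t: 8.3
tool_pos: [0.5545, -0.1508, 0.0772]
eef_rot: [0.707, 0.707, -0.0, 0.0]
contact_force: [-7.5, 3.0, 26.3]
opening: 0.0309
finger_force: 62.3
```

Request:
carry_out(deltas=[[[0,0,-0.003],[0,0,0],1],[[0,0,-0.003],[0,0,0],0.5],[[0,0,-0.003],[0,0,0],0],[[0,0,-0.003],[0,0,0],-1],[[0,0,-0.003],[0,0,0],-1],[[0,0,-0.003],[0,0,0],-1],[[0,0,-0.003],[0,0,0],-1],[[0,0,-0.003],[0,0,0],-1]])

```text
t: 8.97
tool_pos: [0.5547, -0.1517, 0.0772]
eef_rot: [0.708, 0.707, -0.0, 0.0]
contact_force: [0.3, -0.7, 0.3]
opening: 0.0853
finger_force: 0.0
```

Request:
carry_out(deltas=[[[0,0,0],[0,0,0],-1],[[0,0,-0.01],[0,0,0],-1],[[0,0,-0.03],[0,0,0],-1],[[0,0,-0.065],[0,0,0],-1],[[0,0,-0.1],[0,0,0],-1],[[0,0,-0.13],[0,0,0],-1],[[0,0,-0.15],[0,0,0],-1],[[0,0,-0.155],[0,0,0],-1],[[0,0,-0.155],[0,0,0],-1]])

```text
t: 9.72
tool_pos: [0.5557, -0.1518, 0.2347]
eef_rot: [0.708, 0.707, 0.001, 0.002]
contact_force: [0.0, -0.2, -1.0]
opening: 0.0854
finger_force: 0.0
```

```bash
python3 g.py .537 .021 .235;python3 - <<'E'
from h import *
from rig import camera,status
import cv2
out=[]
for n in("scene","side"):
    p,d=camera(n);u,v=proj(n,[.552,-.1,.11]).astype(int)
    a=p[v-37:v+38,u-50:u+50,::-1];out.append(cv2.convertScaleAbs(cv2.resize(a,None,fx=4,fy=4,interpolation=2),alpha=1.5));print(n,u-50,v-37)
    for z in(.053,.117): print(((proj(n,[.554,-.15,z])-[u-50,v-37]+.5)*4-.5))
cv2.imwrite("pics/fit2.png",np.hstack(out))
E
```

```text
t 9.72 tcp [ 0.5557 -0.1518  0.2347] q [ 0.44  0.53 -0.35  1.72  0.22  0.92  0.01] F [ 0.01 -0.23 -1.  ] open 0.08544932577194335
axes [[0.001, 1.0, 0.004], [1.0, -0.001, -0.001], [-0.001, 0.004, -1.0]]
shift [ 0.1727 -0.0189 -0.0006] rot [ 0.24  0.07 -0.07]
scene 246 170
[149.1 244.7]
[141.1 181.9]
side 276 138
[221.9 178.3]
[223.9 107.1]
```

View pics/fit2.png

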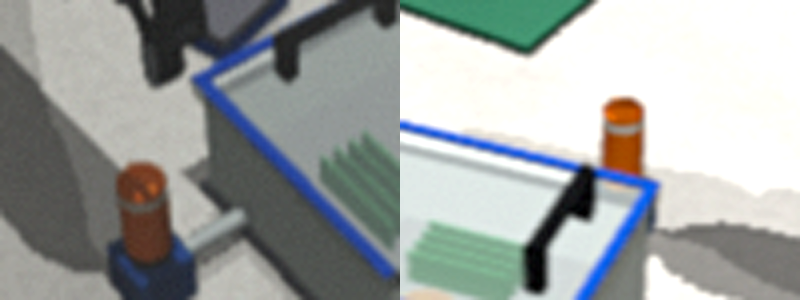

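The scene shows the cartridge seated on the vent block, with its top at the predicted pixels (141,182) and (624,107). It is home and released, so I go to the handle next.

Request:
carry_out(deltas=[[[0.015,-0.002,0],[0,0,0],-1],[[0.045,-0.006,0],[0,0,0],-1],[[0.08,-0.01,0],[0,0,0],-1],[[0.115,-0.014,0],[0,0,0],-1],[[0.145,-0.018,0],[0,0,0],-1],[[0.165,-0.019,0],[0,0,0],-1],[[0.172,-0.019,0.005],[0,0,0],-1],[[0.172,-0.019,0.015],[0,0,0],-1],[[0.172,-0.019,0.02],[0,0,0],-1],[[0.172,-0.019,0.02],[0,0,0],-1]])

```text
t: 10.65
tool_pos: [0.5344, 0.0179, 0.2098]
eef_rot: [0.708, 0.706, -0.002, -0.001]
contact_force: [0.3, -0.2, 0.3]
opening: 0.0857
finger_force: 0.0
```

```bash
python3 g.py .536 .0205 .128;python3 - <<'E'
from rig import camera
import cv2
p,d=camera("wrist");cv2.imwrite("pics/w3.png",p[:,:,::-1])
E
```

```text
t 10.65 tcp [0.5344 0.0179 0.2098] q [ 0.15  0.51 -0.35  1.85  0.23  0.82 -0.32] F [ 0.28 -0.16  0.27] open 0.08574659024809561
axes [[0.004, 1.0, -0.005], [1.0, -0.004, -0.002], [-0.002, -0.005, -1.0]]
shift [0.0028 0.0019 0.0818] rot [-0.27  0.1  -0.22]
```

View pics/w3.png

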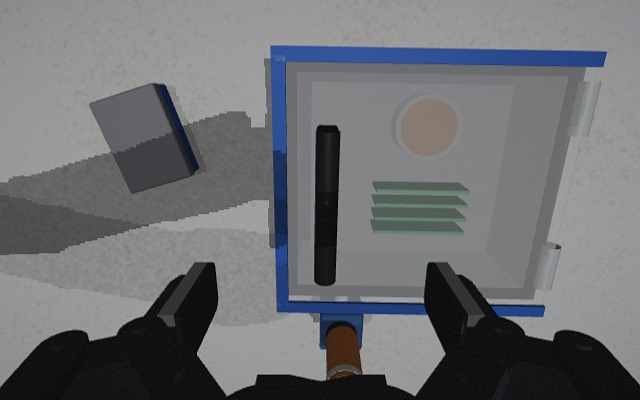

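The wrist view shows the handle bar running from (328,128) to (325,284), midway between the fingers, and the cartridge seated below.

```bash
python3 - <<'E'
from h import *
from rig import status
o=status.get_obs()
for u,v in((328,128),(325,283)): print(wrist_z(u,v,.15,o).round(4))
E
```

```text
[0.5387 0.0718 0.15  ]
[ 0.537  -0.0262  0.15  ]
```

Request:
carry_out(deltas=[[[0.002,0.002,0.015],[0,0,0],-1],[[0.004,0.003,0.035],[0,0,0],-1],[[0.004,0.003,0.055],[0,0,0],-1],[[0.004,0.003,0.072],[0,0,0],-1],[[0.004,0.003,0.08],[0,0,0],-1],[[0.004,0.003,0.08],[0,0,0],-1],[[0.004,0.003,0.08],[0,0,0],1],[[0.004,0.003,0.08],[0,0,0],1],[[0.004,0.003,0.08],[0,0,0],1],[[0.004,0.003,0.08],[0,0,0],1]])

```text
t: 11.53
tool_pos: [0.5395, 0.0244, 0.1333]
eef_rot: [0.708, 0.707, 0.001, 0.001]
contact_force: [0.1, -1.4, -0.7]
opening: 0.0388
finger_force: 0.0
```

Request:
carry_out(deltas=[[[0,0,0],[0,0,0],1],[[0,0,0],[0,0,0],1],[[0,0,0],[0,0,0],1],[[0,0,0],[0,0,0],1],[[0,0,0],[0,0,0],1]])

```text
t: 11.95
tool_pos: [0.5375, 0.0244, 0.1329]
eef_rot: [0.708, 0.706, -0.001, -0.001]
contact_force: [-3.5, -0.4, 6.0]
opening: 0.0122
finger_force: 58.5
```

Request:
carry_out(deltas=[[[0,0,-0.001],[0,0,0],1],[[0,0,-0.002],[0,0,0],1],[[0,0.0005,-0.003],[0,0,0],1],[[0,0.001,-0.004],[0,0,0],1],[[0,0.001,-0.005],[0,0,0],1],[[0,0.0015,-0.006],[0,0,0],1],[[0,0.002,-0.007],[0,0,0],1],[[0,0.0025,-0.008],[0,0,0],1]])

```text
t: 12.62
tool_pos: [0.5396, 0.0244, 0.1402]
eef_rot: [0.707, 0.707, -0.001, -0.001]
contact_force: [-6.0, 1.0, -5.7]
opening: 0.0116
finger_force: 59.5
```

Request:
carry_out(deltas=[[[0,0.001,-0.0015],[0,0,0],1],[[0,0.0015,-0.003],[0,0,0],1],[[0,0.002,-0.005],[0,0,0],1],[[0,0.003,-0.007],[0,0,0],1],[[0,0.004,-0.009],[0,0,0],1],[[0,0.0045,-0.011],[0,0,0],1],[[0,0.005,-0.012],[0,0,0],1],[[0,0.005,-0.0125],[0,0,0],1],[[0,0.005,-0.0125],[0,0,0],1],[[0,0.005,-0.0125],[0,0,0],1]])

```text
t: 13.45
tool_pos: [0.544, 0.0243, 0.1528]
eef_rot: [0.708, 0.707, -0.002, -0.001]
contact_force: [-6.8, 0.5, -5.4]
opening: 0.0118
finger_force: 58.9
```

Request:
carry_out(deltas=[[[0,0,0],[0,0,0],1],[[0,0,0],[0,0,0],1],[[0,0,0],[0,0,0],1],[[0,0,0],[0,0,0],1]])

```text
t: 13.78
tool_pos: [0.544, 0.0243, 0.1528]
eef_rot: [0.708, 0.707, -0.002, -0.001]
contact_force: [-6.8, 0.8, -5.9]
opening: 0.0117
finger_force: 58.9
```

```bash
python3 - <<'E'
from h import *
from rig import camera
import cv2
out=[]
for n in("scene","side"):
    p,d=camera(n);u,v=proj(n,[.55,-.05,.11]).astype(int)
    a=p[v-56:v+56,u-50:u+50,::-1];out.append(cv2.convertScaleAbs(cv2.resize(a,None,fx=4,fy=4,interpolation=2),alpha=1.5));print(n,u-50,v-56)
    # front corners, hinge at x=.537+.170
    hx=.5375+.17
    for th in(0,.12):
        for y in(-.071,.115): print(th,y,((proj(n,[hx-.206*np.cos(th),y,.1+.206*np.sin(th)])-[u-50,v-56]+.5)*4-.5))
cv2.imwrite("pics/end.png",np.hstack(out))
E
```

```text
scene 262 141
0 -0.071 [133.1 210.7]
0 0.115 [343.9  93.5]
0.12 -0.071 [132.3 186.3]
0.12 0.115 [346.7  68.7]
side 270 129
0 -0.071 [280.3 238.3]
0 0.115 [183.9 404.3]
0.12 -0.071 [279.5 209.1]
0.12 0.115 [181.9 373.5]
```

View pics/end.png

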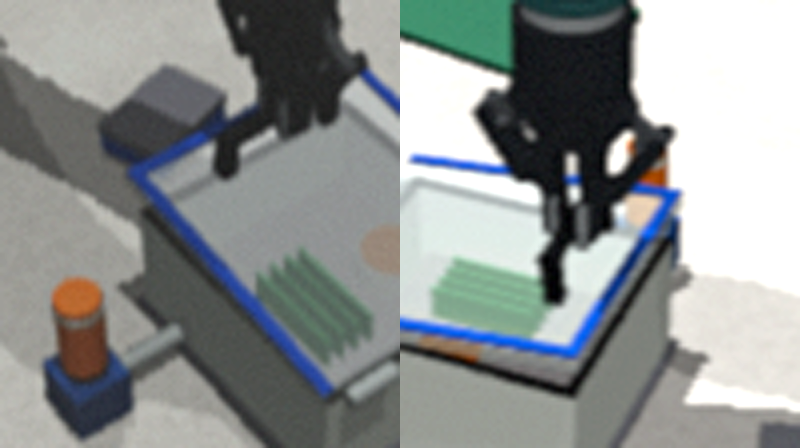

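The lid is ajar: its corner is at about (133,175) above the rim at (145,210). That matches 0.12 rad and the 20 mm of handle rise. The cartridge is still seated, and the arm and lid are at rest.

```bash
python3 -c "
from rig import order;print(order.job_done())"
```

```text
the job is handed in; nothing more can be done
None
```

The job is handed in, with no verdict shown: the cartridge was pressed down to a hard stop on the spigot and released, then the seal was broken and the lid is held at rest about 25 mm open (around 0.12 rad).

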